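Shut off the tagged air branch in the glaze-spraying valve box

ROBOT

A 6-joint arm with a two-finger parallel gripper is mounted at the origin on the work surface. World frame = base frame: x ahead of the robot, y to its left, z up, the work surface at z = 0. Lengths are in m, angles in rad, forces in N, time in s.
With the tool pointing down it reaches from about 0.3 to 1 m from the base axis. Payload 5.1 kg.
Tool frame: the origin (TCP) lies on the centre line of the jaws, within the pads' length; the fingertips stand 25 mm ahead of it and the grasp point (between the pads) lies 6 mm ahead of it (nose_length is the z of the fingertips in the tool frame, in m); z points along the fingers, y is the direction in which the jaws open and shut (so a half turn about z gives the same grasp; the last joint's range is limited). The gripper opens to 95 mm and grips with 3 to 60 N. Pads are 20 mm wide; open, the fingers measure 119 mm over their backs; the gripper's body (75 mm by 180 mm) begins 59 mm behind the grasp point.
Start: joints at [-1.345, 0.124, 1.65, -0, 1.367, -0.083], TCP at [0.198, -0.619, 0.24] pointing down, gripper open.
Joint ranges: [-2.61, 2.61], [-1.02, 2.33], [0.03, 2.71], [-1.35, 4.49], [0.32, 2.68], [-2.91, 2.91]. Speed limits (rad/s): [2.57, 2.57, 3.14, 3.14, 3.14, 3.14].

INTERFACE

Orientations are given as a 3x3 rotation matrix whose columns are the frame's x, y, z axes.
In Python, from workcell import * gives the robot as it stands. The module is installed in compiled form; this text tells all that it offers.
- The arm moves only by the tool apply_moves, never from a script. Its argument "steps" is a list of rows, each a list of 7 numbers: the shift along the world's x, y, z in cm, then the turn, a rotation vector about the world's x, y, z in rad, then the opening, from 0 (shut) to 1 (fully open). A call has 1 to 12 rows; each row is the pose to reach, as a shift and turn from the pose measured when the call began; what a row does not reach only later rows make up. A row lasts 1/8 s, in which the tool goes at most 62.5 mm and 10.7 degrees, less where a joint would pass 70% of its speed; a pose out of reach is approached as far as the arm can. A call with a gripper value outside its range is refused whole. The fingers move at their own pace and stop on an object; "grip_force" is the grip in N (left out, the last holds). Time passes only in rows, so rows that repeat a pose let the fingers close. It gives the time, the measured TCP pose, the force and the opening at its end, in the units of the state.
- state(): the state, without advancing time (a new reading comes with each control period).
- read_camera(name): name is "scene" or "side" or "wrist"; returns (picture, depth): 384x512x3 uint8, red, green, blue; 384x512 float32, m along the optical axis (not along the pixel's ray), 0 where there is no reading.
- camera_info(name): a dict with "K" (3x3 intrinsics, pixels), "extrinsics" (4x4, takes a point from world to camera coordinates). Camera axes: x right, y down, z forward; pixel columns grow to the right and rows downward; lengths in m; the calibration is good to about 2 mm. The wrist camera is an equidistant fisheye: a pixel r from the principal point sees the ray r / f radians off the axis. A picture is of the moment at which its call begins: read the wrist's pose just before it. camera_info takes no time and is no camera call; for the wrist camera it gives the pose at the moment of the call.
- finish_job(): hands the job in, once; it reports no verdict.
The state is a dict: "clock": time; "qpos": joint angles; "qd": joint speeds; "effort": joint torques, N m; "eef_pos": TCP position; "eef_rot": TCP orientation; "force": force on the tool from outside, world axes, zero at the start; "torque": the same for the moment, N m; "gripper_width": finger opening in m.
Only numpy, scipy, OpenCV 4.12 (cv2) and the standard library are available. Lean on these libraries where they do the work, as an engineer would, in place of code of your own. Each camera call takes 0.05 s, during which the arm holds its last target. There are 200 camera calls.

TASK

Spraying is finished for the day: push the sliding cover of the compressed-air valve box fully back by its lip, then push the valve handle that carries the round tag round until it is fully shut. Only push with the fingers: do not pinch or grip the cover or the handle. Leave the other handle as it is, the cover open, and the jar, beaker and brush where they stand.

Things in the scene. Friction and masses are not known exactly. Their poses are not given: they have to be found in the camera images.
- box: grey steel valve box fixed to the bench, 330 (x) x 308 (y) mm, walls 98 high, 4 thick; guide channels on the side walls reach 109, overhanging the bay by 10. Origin: centre of underside; its -x end faces the robot (yaw within 0.5 rad). Valve bay under the cover: inside x -161 to -11, y -150 to 150. Behind it a closed half, top flush. Two outlet couplings stick out 34 in front, up to 53 high
- cover (a joint): sheet-metal sliding cover, in m: 0 = bay covered, 0.16 = fully back at its stop, whole bay uncovered; starts at 0 to 0.02 and slides along the box's +x, onto the closed half. Sheet 160 (x) x 288 (y) mm, top 103 mm above the bench. Rubs with about 4 N, stays where it is left
- cover_lip (a point): middle of the top edge of the cover's upturned finger lip, on its front (-x) face, 123 mm above the bench. The lip is the cover's front edge, 250 mm wide along y, 4 thick, 20 mm above the sheet; push its front face towards the box's +x. Axes as the box's; moves with the cover
- tagged_handle (a joint): handle with the round tag, in rad: 0 = open (along its pipe, pointing from the stem to the box's -x), 1.571 = shut, at a hard stop (across the pipe, pointing to the box's +y). Starts at 0 to 0.15, turns clockwise seen from above, takes about 0.3 N m, stays where it is left
- tagged_stem (a point): on the vertical turning axis of the tagged handle, 80 mm above the bench (stem nut up to 86). The two valves stand side by side in the bay, both stems 45 mm to -x of the box's origin, one at y = -72 mm, one at y = 50 mm; which is which changes. Axes as the box's
- tagged_tip (a point): centre of the round tag (steel disc 32 mm across, 3 thick) lying on the outer end of the tagged handle, 69 mm from the turning axis, at the grip's top, 80 mm above the bench. Grip: straight black bar 16 mm wide, 68 to 80 mm above the bench, 23 to 85 mm from the axis, free of the disc up to 53 mm. Pipe and valve body below reach 55 mm. Its -x points outward along the handle
- plain_handle (a joint): the other handle, same size and turning sense but without a tag, in rad: 0 = open, starts between 0 and 0.12; to be left as it is
- plain_stem (a point): point on the vertical turning axis of the plain handle, 80 mm above the bench
- plain_tip (a point): top of the plain handle's grip, 69 mm from its turning axis and 80 mm above the bench; the grip ends 85 mm from the axis
- jar: loose glaze jar with lid, 68 mm across, 85 mm high, standing beside the box's +y side; origin at the centre of its underside. Leave it alone
- beaker: loose bare-clay beaker, 72 mm across, 95 mm high, standing beside the box's -y side; origin at the centre of its underside. Leave it alone
- brush: loose brush, 150 mm long, lying beside the box's +y side towards the rear; origin near its middle, on its underside. Leave it alone

How it is judged:
On the way, in this order (a step that is already met when the one before it is completed fails the run):
1. the cover is pushed fully back (to within 15 mm of its stop) (value of joint cover above 0.145 m), for 0.2 s.
2. the tagged handle is fully shut (within 5 degrees of its stop) (value of joint tagged_handle above 1.484 rad), for 0.2 s.
At the end, for the whole second after the job is handed in: the cover within 15 mm of fully back, the tagged handle within 5 degrees of fully shut, both at rest; the plain handle's end within 12 mm, and jar, beaker and brush within 20 mm, of where they began (value of joint cover above 0.145 m and value of joint tagged_handle above 1.484 rad and velocity of joint tagged_handle between -0.05 and 0.05 rad/s and velocity of joint cover between -0.01 and 0.01 m/s and distance of plain_tip from where it was at the start of the episode below 0.012 m and distance of each of jar, beaker, brush from where it was at the start of the episode below 0.02 m); the robot touches nothing.
It fails at once if the plain handle is turned (its end moves over 12 mm) (distance of plain_tip from where it was at the start of the episode above 0.012 m).
It fails at once if the jar, beaker or brush is lifted, carried or knocked (moves over 20 mm) (distance of any of jar, beaker, brush from where it was at the start of the episode above 0.02 m).
It fails at once if the tagged handle is pinched: the fingers touch it with the grasp point on the handle's own centre line (y of the grasp point in the frame of tagged_tip between -0.006 and 0.006 m and z of the grasp point in the frame of tagged_tip below 0.018 m and contact force between the fingers and tagged_handle above 3 N).
It fails at once if the cover is pinched by its lip: the fingers touch it with the grasp point in the lip's plane (x of the grasp point in the frame of cover_lip between -0.004 and 0.008 m and z of the grasp point in the frame of cover_lip below 0.018 m and contact force between the fingers and cover above 3 N).
It also fails if it takes over 51 s, if anything falls off the work surface, if the arm or the gripper's body presses on something with over 40 N, if the wrist force passes 120 N, or if a joint passes its speed limit or range.

## Working session

There is one attempt and no reset: what is moved stays moved. The work goes in short steps, Python scripts to look and compute and a tool call to move; the robot and the scene stay as the last step left them, time stands still between calls to the robot, and variables do not carry over. Pictures are saved under pics/ and viewed, about 8 in all and at most 12, crops included, and the job is handed in when it is done.

Besides the shell and the picture viewer there is one more tool, called after ">>>" by a JSON object that holds its "method" and its "body". apply_moves: Moves the arm, as the interface text tells. Its arguments: {"type":"object","properties":{"steps":{"type":"array"},"grip_force":{"type":"number"}},"required":["steps"]}

```bash
mkdir -p pics; cat > h.py <<'E'
from workcell import *
import numpy as np, cv2
def grab(n,tag):
    p,d=read_camera(n); i=camera_info(n)
    cv2.imwrite(f'pics/{tag}.png',p[:,:,::-1]); np.savez(f'pics/{tag}.npz',p=p,d=d,K=i['K'],E=i['extrinsics']); return p,d,i
def pts(d,K,E):
    v,u=np.indices(d.shape); c=np.stack([(u-K[0,2])/K[0,0]*d,(v-K[1,2])/K[1,1]*d,d],-1)
    return (c-E[:3,3])@E[:3,:3]
E
python3 - <<'E'
from h import *
a=grab('scene','sc0');b=grab('side','si0')
cv2.imwrite('pics/both0.png',cv2.resize(np.hstack([a[0],b[0]])[:,:,::-1],(800,300),interpolation=cv2.INTER_AREA))
for x in(a,b): print(x[2]['K'].round(1).tolist(),x[2]['extrinsics'].round(3).tolist())
s=state();print(s['clock'],s['eef_pos'],s['eef_rot'],s['gripper_width'])
E
```

```text
[[447.2, 0.0, 251.3], [0.0, 447.2, 197.9], [0.0, 0.0, 1.0]] [[0.665, 0.747, 0.003, -0.435], [0.62, -0.551, -0.558, -0.298], [-0.415, 0.373, -0.83, 1.4], [0.0, 0.0, 0.0, 1.0]]
[[489.5, 0.0, 250.7], [0.0, 489.5, 193.1], [0.0, 0.0, 1.0]] [[-0.822, -0.569, -0.003, 0.515], [-0.403, 0.585, -0.704, 0.313], [0.403, -0.577, -0.71, 0.888], [0.0, 0.0, 0.0, 1.0]]
0.1 [ 0.19739618 -0.61873059  0.23851443] [[ 9.52704684e-01  3.03897380e-01 -4.09558686e-04]
 [ 3.03897605e-01 -9.52702882e-01  1.86111238e-03]
 [ 1.75399435e-04 -1.89755439e-03 -9.99998184e-01]] 0.09496044337204511
```

View pics/both0.png

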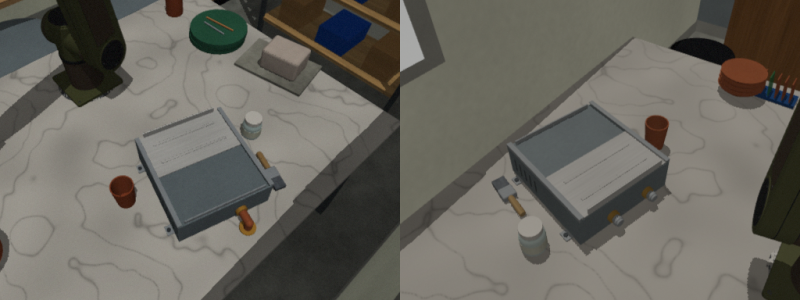

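The scene view (left half) has the box at about (203,172), with the light cover on the robot side, the jar at (252,125), the brush at (268,170) and the beaker at (122,190). The side view (right half) shows the front couplings at (615,220) and (648,193). Next I'll fit the box pose from the depth data.

```bash
python3 - <<'E'
from h import *
for t in('sc0','si0'):
    f=np.load(f'pics/{t}.npz');P=pts(f['d'],f['K'],f['E']);im=f['p'].astype(int)
    m=(f['d']>0)&(P[...,2]>0.092)&(P[...,2]<0.13)&(P[...,0]>0.3)&(P[...,0]<1.2)&(abs(P[...,1])<.6)
    n,l,st,_=cv2.connectedComponentsWithStats(m.astype(np.uint8));k=1+st[1:,4].argmax();m=l==k
    r=cv2.minAreaRect((P[m][:,:2]*1000).astype(np.float32));print(t,r,cv2.boxPoints(r).round(0).tolist())
    s=m&(abs(P[...,2]-.103)<.004)&(im.min(-1)>120)
    s=cv2.morphologyEx(s.astype(np.uint8),cv2.MORPH_OPEN,np.ones((3,3)))>0
    print('cover',cv2.minAreaRect((P[s][:,:2]*1000).astype(np.float32)),np.median(P[s][:,2]))
    l=m&(P[...,2]>.114);l=cv2.morphologyEx(l.astype(np.uint8),cv2.MORPH_OPEN,np.ones((2,2)))>0
    if l.sum():print('lip',l.sum(),cv2.minAreaRect((P[l][:,:2]*1000).astype(np.float32)))
    # other objects
    o=(f['d']>0)&(P[...,2]>0.07)&(P[...,2]<.1)&(P[...,0]>0.3)&(P[...,0]<1.2)&(abs(P[...,1])<.6)
    n,_,st,_=L=cv2.connectedComponentsWithStats(o.astype(np.uint8))
    for i in range(1,n):
        if st[i,4]>40:print('obj',st[i],np.median(P[L[1]==i],0).round(3))
E
```

```text
sc0 ((635.224609375, 36.086517333984375), (309.6797790527344, 333.2807312011719), 74.29804992675781) [[433.0, -68.0], [754.0, -158.0], [838.0, 140.0], [517.0, 230.0]]
cover ((555.2921752929688, 58.472190856933594), (278.8955078125, 159.57203674316406), 74.22259521484375) 0.10398491860725258
lip 335 ((671.6981201171875, -117.32501220703125), (216.04710388183594, 883.547607421875), 43.7706413269043)
obj [335  62  48  29 467] [0.485 0.578 0.088]
obj [313 142  23  21 372] [0.617 0.29  0.085]
obj [ 174  183  176  115 6383] [0.72  0.003 0.098]
obj [140 224  32  32 454] [ 0.532 -0.193  0.088]
si0 ((634.1239013671875, 35.17547607421875), (311.7204284667969, 332.6070251464844), 74.34832000732422) [[432.0, -70.0], [752.0, -160.0], [836.0, 140.0], [516.0, 230.0]]
cover ((554.2699584960938, 55.650604248046875), (277.7145080566406, 160.32281494140625), 74.3659439086914) 0.10455609823781782
lip 496 ((389.5503845214844, 310.0714111328125), (148.44789123535156, 724.1036376953125), 20.698570251464844)
obj [410  85  56  29 862] [ 0.416 -0.57   0.091]
obj [ 145  133  143   95 3799] [0.71  0.029 0.099]
obj [313 148  31  28 551] [ 0.538 -0.196  0.087]
obj [ 137  189  207  106 1820] [0.506 0.157 0.086]
obj [150 277  33  31 816] [0.609 0.297 0.086]
```

>>> {"method": "apply_moves", "body": {"steps": [[5,16,0,0,0,0.25,0],[12,36,0,0,0,0.5,0],[20,55,0,0,0,0.99,0],[23.6,71.2,0,0,0,0.99,0],[23.6,71.2,0,0,0,0.99,0],[23.6,71.2,0,0,0,0.99,0],[23.6,71.2,0,0,0,0.99,0],[23.6,71.2,0,0,0,0.99,0],[23.6,71.2,0,0,0,0.99,0],[23.6,71.2,0,0,0,0.99,0],[23.6,71.2,0,0,0,0.99,0],[23.6,71.2,0,0,0,0.99,0]], "grip_force": 20}}

```text
clock: 1.6
eef_pos: [0.4332, 0.0949, 0.2384]
eef_rot: [[0.268, 0.963, -0.001], [0.963, -0.268, 0.0], [0.0, -0.001, -1.0]]
force: [0.9, -0.9, 1.0]
gripper_width: 0.0007
```

>>> {"method": "apply_moves", "body": {"steps": [[0,0,-5,0,0,0,0],[0,0,-10.5,0,0,0,0],[0,0,-10.5,0,0,0,0],[0,0,-10.5,0,0,0,0]]}}

```text
clock: 2.1
eef_pos: [0.4342, 0.0948, 0.1351]
eef_rot: [[0.269, 0.963, 0.001], [0.963, -0.269, 0.001], [0.001, 0.001, -1.0]]
force: [0.6, -0.5, -0.4]
gripper_width: 0.0008
```

```bash
python3 - <<'E'
from h import *
a=grab('wrist','w0');b=grab('side','si1')
s=state();print(s['eef_pos'],s['force'])
cv2.imwrite('pics/w0v.png',np.hstack([cv2.resize(a[0],(400,300)),cv2.resize(b[0],(400,300))])[:,:,::-1])
E
```

```text
[0.43514824 0.09479279 0.13643294] [-0.07437358  0.44620942  0.17061798]
```

View pics/w0v.png

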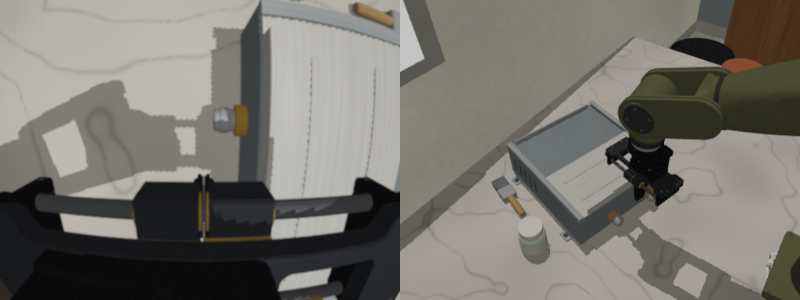

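The wrist view (left half) has the closed fingers at (205,210), just ahead of the box's front wall at x≈255. Side view: the gripper stands in front of the box. Next I'll push the lip.

>>> {"method": "apply_moves", "body": {"steps": [[1.44,-0.4,-0.3,0,0,0,0],[2.6,-0.73,-0.3,0,0,0,0],[3.4,-0.95,-0.3,0,0,0,0],[4.3,-1.2,-0.3,0,0,0,0],[5.8,-1.62,-0.3,0,0,0,0],[7.2,-2.02,-0.3,0,0,0,0],[8.7,-2.43,-0.3,0,0,0,0],[10.1,-2.83,-0.3,0,0,0,0],[11.6,-3.24,-0.3,0,0,0,0],[13.0,-3.65,-0.3,0,0,0,0],[14.4,-4.05,-0.3,0,0,0,0],[15.4,-4.32,-0.3,0,0,0,0]]}}

```text
clock: 3.7
eef_pos: [0.59, 0.0513, 0.1334]
eef_rot: [[0.269, 0.963, 0.004], [0.963, -0.269, 0.001], [0.002, 0.003, -1.0]]
force: [-4.4, 0.9, 4.6]
gripper_width: 0.0005
```

>>> {"method": "apply_moves", "body": {"steps": [[0.8,-0.22,0,0,0,0,0],[1.6,-0.45,0,0,0,0,0],[2.2,-0.62,0,0,0,0,0],[2.6,-0.73,0,0,0,0,0],[2.8,-0.79,0,0,0,0,0],[3.0,-0.84,0,0,0,0,0],[3.0,-0.84,0,0,0,0,0]]}}

```text
clock: 4.58
eef_pos: [0.6203, 0.0428, 0.1334]
eef_rot: [[0.269, 0.963, 0.004], [0.963, -0.269, 0.001], [0.002, 0.004, -1.0]]
force: [-3.6, 0.7, 3.1]
gripper_width: 0.0005
```

>>> {"method": "apply_moves", "body": {"steps": [[0.3,-0.08,0,0,0,0,0],[0.6,-0.17,0,0,0,0,0],[0.8,-0.22,0,0,0,0,0],[0.8,-0.22,0,0,0,0,0]]}}

```text
clock: 5.08
eef_pos: [0.6237, 0.0419, 0.1333]
eef_rot: [[0.269, 0.963, -0.009], [0.963, -0.269, 0.003], [0.0, -0.01, -1.0]]
force: [-21.7, 4.4, 15.4]
gripper_width: 0.0007
```

>>> {"method": "apply_moves", "body": {"steps": [[-1.4,0.4,0,0,0,0,0],[-3,0.8,1,0,0,0,0],[-6,0.3,7,0,0,0,0],[-10,-0.5,13,0,0,0,0],[-14.7,-1.3,19,0,0,0,0],[-14.7,-1.3,19,0,0,0,0],[-14.7,-1.3,19,0,0,0,0]]}}

```text
clock: 5.95
eef_pos: [0.4775, 0.0286, 0.3261]
eef_rot: [[0.269, 0.963, -0.001], [0.963, -0.269, 0.002], [0.002, -0.002, -1.0]]
force: [1.1, -0.3, -1.0]
gripper_width: 0.0002
```

```bash
python3 - <<'E'
from h import *
a=grab('wrist','w1');b=grab('side','si2')
s=state();print(s['eef_pos'],s['force'],a[2]['K'],a[2]['extrinsics'])
cv2.imwrite('pics/w1v.png',np.hstack([cv2.resize(a[0],(400,300)),cv2.resize(b[0],(400,300))])[:,:,::-1])
E
```

```text
[0.47697042 0.02887073 0.3222892 ] [-1.1896152  -0.02773713 -0.91761004] [[297.31863964   0.         260.44671152]
 [  0.         297.31863964 200.8413334 ]
 [  0.           0.           1.        ]] [[ 0.96293057 -0.2696794  -0.00614269 -0.45106373]
 [-0.26062936 -0.93600471  0.23657453  0.10495435]
 [-0.06954886 -0.22620389 -0.97159393  0.51078775]
 [ 0.          0.          0.          1.        ]]
```

View pics/w1v.png

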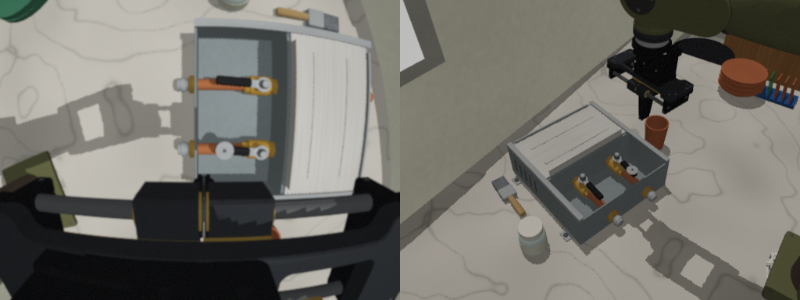

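Wrist view: the bay is open. The tag disc is at about (225,150), with its stem at (262,150), on the box's -y side; the plain handle is at (235,83). The side view agrees, with the disc at (632,171). So the tagged valve is the one at y = -72. Next I'll measure the disc and stem.

```bash
python3 - <<'E'
from h import *
f=np.load('pics/w1.npz');K,E=f['K'],f['E'];im=f['p']
def ray(u,v,z):
    x=np.array([u-K[0,2],v-K[1,2]])/K[0,0];r=np.hypot(*x)
    d=np.array([*(x/r*np.sin(r)),np.cos(r)])@E[:3,:3];c=-E[:3,:3].T@E[:3,3]
    return c+d*(z-c[2])/d[2]
o=np.array([.635,.036]);ex=np.array([.963,-.270]);ey=np.array([.270,.963])
def bx(p): q=p[:2]-o; return (q@ex).round(4),(q@ey).round(4)
hsv=cv2.cvtColor(im,cv2.COLOR_RGB2HSV)
m=((hsv[...,1]<45)&(hsv[...,2]>105)).astype(np.uint8)
m[:, :262]=0;m[:,352:]=0;m[:90]=0;m[212:]=0
n,l,st,c=cv2.connectedComponentsWithStats(m)
for i in range(1,n):
    if st[i,4]>15:p=ray(*c[i],.081);print('bright',st[i],p.round(4),bx(p))
# black grip
b=(hsv[...,2]<55).astype(np.uint8);b[:, :262]=0;b[:,352:]=0;b[:80]=0;b[212:]=0
n,l,st,c=cv2.connectedComponentsWithStats(b)
for i in range(1,n):
    if st[i,4]>15:
        v,u=np.where(l==i);P=np.array([ray(x,y,.08)[:2] for x,y in zip(u,v)])
        r=cv2.minAreaRect((np.c_[(P-o)@ex,(P-o)@ey]*1000).astype(np.float32));print('black',st[i],r)
cv2.imwrite('pics/w1c.png',cv2.resize(im[80:225,240:375,::-1],None,fx=4,fy=4,interpolation=cv2.INTER_CUBIC))
E
```

```text
bright [262  90  69  10 554] [0.5506 0.1271 0.081 ] (np.float64(-0.1059), np.float64(0.0649))
bright [321  98  26  20 321] [0.5969 0.097  0.081 ] (np.float64(-0.0532), np.float64(0.0484))
bright [ 262  115   69   63 3922] [0.5329 0.0611 0.081 ] (np.float64(-0.1051), np.float64(-0.0034))
bright [ 262  180   82   32 1511] [ 0.5201 -0.0099  0.081 ] (np.float64(-0.0982), np.float64(-0.0752))
black [277  98  44  12 415] ((-100.68234252929688, 51.83914566040039), (13.087897300720215, 56.724952697753906), 87.48478698730469)
black [300 188  19  11 175] ((-85.06342315673828, -66.94218444824219), (13.364012718200684, 25.647520065307617), 84.03495788574219)
```

View pics/w1c.png

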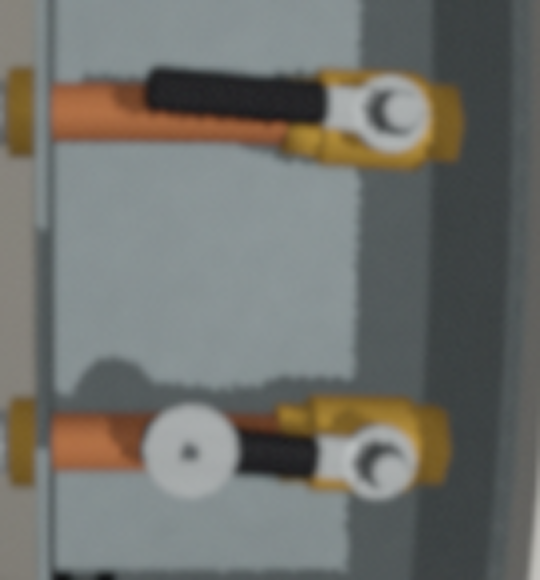

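The tagged grip measures at about box (-85,-67) mm, which fits a stem at (-45,-72) and θ≈0.1. Next I'll work out the waypoints.

```bash
cat > w.py <<'E'
from h import *
o=np.array([.635,.036]);ex=np.array([.963,-.270]);ey=np.array([.270,.963]);S=np.array([-.045,-.072])
W=lambda b:o+b[0]*ex+b[1]*ey
def F(t,off=.018,r=.038):return W(S+r*np.array([-np.cos(t),np.sin(t)])-off*np.array([np.sin(t),np.cos(t)]))
E
python3 - <<'E'
from w import *
p=state()['eef_pos'];e=W((-.083,-.105))
print('entry',(e-p[:2])*100,(.093-p[2])*100)
for t in np.arange(0,1.66,.13):print(t.round(2),((F(t)-e)*100).round(2))
print(((F(1.571,.014)-e)*100).round(2))
E
```

```text
entry [ 4.97505754 -7.1575726 ] -22.92892039226409
0.0 [0.4  1.44]
0.13 [0.35 1.99]
0.26 [0.36 2.53]
0.39 [0.45 3.07]
0.52 [0.6 3.6]
0.65 [0.82 4.1 ]
0.78 [1.11 4.56]
0.91 [1.45 4.99]
1.04 [1.84 5.37]
1.17 [2.28 5.69]
1.3 [2.76 5.96]
1.43 [3.27 6.16]
1.56 [3.8  6.29]
[4.23 6.19]
```

>>> {"method": "apply_moves", "body": {"steps": [[3,-4,-5,0,0,0,0],[5,-7.15,-10,0,0,0,0],[5,-7.15,-14,0,0,0,0],[5,-7.15,-17,0,0,0,0],[5,-7.15,-20,0,0,0,0],[5,-7.15,-22.9,0,0,0,0],[5,-7.15,-22.9,0,0,0,0],[5,-7.15,-22.9,0,0,0,0]]}}

```text
clock: 7.05
eef_pos: [0.5271, -0.0426, 0.093]
eef_rot: [[0.269, 0.963, -0.009], [0.963, -0.269, 0.003], [0.0, -0.01, -1.0]]
force: [0.2, -0.7, 0.2]
gripper_width: 0.0007
```

```bash
python3 - <<'E'
from w import *
a=grab('wrist','w2');b=grab('side','si3')
s=state();p=s['eef_pos'];print(p,s['force'])
for t in np.arange(0.0,1.6,.12):print(t.round(2),((F(t)-p[:2])*100).round(2))
cv2.imwrite('pics/w2v.png',np.hstack([cv2.resize(a[0],(400,300)),cv2.resize(b[0][100:292,128:384],(400,300))])[:,:,::-1])
E
```

```text
[ 0.52794968 -0.04276995  0.09440503] [0.13312047 0.28527434 0.67393181]
0.0 [0.28 1.45]
0.12 [0.23 1.95]
0.24 [0.23 2.46]
0.36 [0.3  2.96]
0.48 [0.42 3.45]
0.6 [0.61 3.92]
0.72 [0.84 4.36]
0.84 [1.13 4.77]
0.96 [1.47 5.15]
1.08 [1.85 5.48]
1.2 [2.27 5.77]
1.32 [2.71 6.  ]
1.44 [3.19 6.18]
1.56 [3.68 6.3 ]
```

View pics/w2v.png

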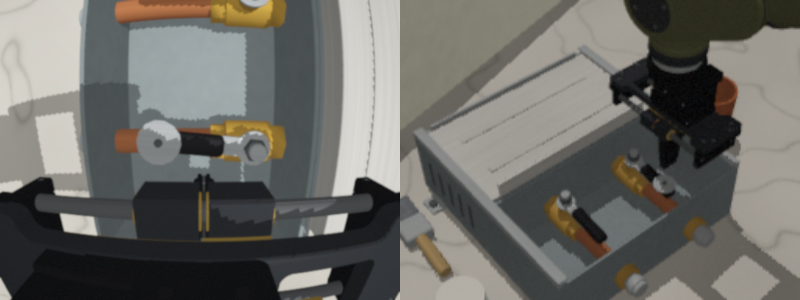

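The fingers, at (203,200) in the wrist view, stand on the -y side opposite the free grip at (203,147), clear of the disc at (158,143). Next I'll push along the arc.

>>> {"method": "apply_moves", "body": {"steps": [[0.28,1.0,-0.1,0,0,0,0],[0.25,1.8,-0.1,0,0,-0.08,0],[0.23,2.46,-0.1,0,0,-0.24,0],[0.3,2.96,-0.1,0,0,-0.36,0],[0.42,3.45,-0.1,0,0,-0.48,0],[0.61,3.92,-0.1,0,0,-0.6,0],[0.84,4.36,-0.1,0,0,-0.72,0],[0.84,4.36,-0.1,0,0,-0.72,0]]}}

```text
clock: 8.15
eef_pos: [0.5365, -0.0007, 0.0946]
eef_rot: [[0.837, 0.547, -0.004], [0.547, -0.837, 0.002], [-0.002, -0.003, -1.0]]
force: [-2.7, -6.5, 2.8]
gripper_width: 0.0002
```

```bash
python3 - <<'E'
from w import *
a=grab('wrist','w3')
s=state();p=s['eef_pos'];print(p,s['force'],s['qpos'])
for t in np.arange(0.72,1.6,.12):print(t.round(2),((F(t)-p[:2])*100).round(2))
print(((F(1.571,.014)-p[:2])*100).round(2))
cv2.imwrite('pics/w3v.png',a[0][:,:,::-1])
E
```

```text
[ 0.53648099 -0.00067128  0.09457453] [-3.96730365 -8.04448181  2.00597675] [-1.01969911e-01  1.40548895e-02  2.02361551e+00  1.43239572e-03
  1.10765557e+00  8.88571055e-01]
0.72 [-0.01  0.15]
0.84 [0.28 0.56]
0.96 [0.62 0.94]
1.08 [1.   1.27]
1.2 [1.41 1.56]
1.32 [1.86 1.79]
1.44 [2.33 1.97]
1.56 [2.82 2.09]
[3.25 1.99]
```

View pics/w3v.png

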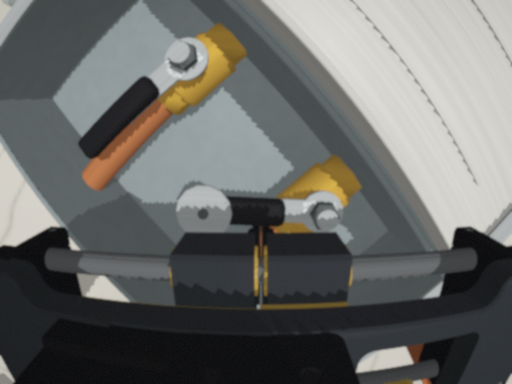

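The grip, at (257,210), lies square across the finger at (260,240). The handle is turning with the fingers at about 8 N, and the plain handle at (120,120) is untouched. Next I'll carry on to the stop.

>>> {"method": "apply_moves", "body": {"steps": [[0.28,0.56,0,0,0,-0.12,0],[0.62,0.94,0,0,0,-0.24,0],[1.0,1.27,0,0,0,-0.36,0],[1.41,1.56,0,0,0,-0.48,0],[1.86,1.79,0,0,0,-0.6,0],[2.33,1.97,0,0,0,-0.72,0],[2.82,2.09,0,0,0,-0.83,0],[3.0,2.05,0,0,0,-0.85,0],[3.0,2.05,0,0,0,-0.85,0]]}}

```text
clock: 9.32
eef_pos: [0.5634, 0.0202, 0.0944]
eef_rot: [[0.964, -0.267, -0.01], [-0.267, -0.964, 0.003], [-0.011, -0.001, -1.0]]
force: [-11.7, -1.3, 5.6]
gripper_width: 0.0004
```

>>> {"method": "apply_moves", "body": {"steps": [[0.4,-0.1,0,0,0,0,0],[0.7,-0.2,0,0,0,0,0],[0.9,-0.25,0,0,0,0,0],[0.9,-0.25,0,0,0,0,0]]}}

```text
clock: 9.82
eef_pos: [0.5643, 0.02, 0.0943]
eef_rot: [[0.963, -0.266, -0.033], [-0.266, -0.964, 0.007], [-0.034, 0.003, -0.999]]
force: [-30.3, 5.0, 21.3]
gripper_width: 0.0005
```

That is the hard stop. Next I'll back off and check.

>>> {"method": "apply_moves", "body": {"steps": [[-0.8,0.2,0,0,0,0,0],[-2,0.5,0,0,0,0,0],[-2.5,0.6,4,0,0,0,0],[-3,0.6,10,0,0,0,0],[-7,-2,16,0,0,0.2,0],[-10,-5,22,0,0,0.39,0],[-10,-5,24,0,0,0.58,0],[-10,-5,24,0,0,0.77,0],[-10,-5,24,0,0,0.96,0],[-10,-5,24,0,0,0.96,0]]}}

```text
clock: 11.08
eef_pos: [0.4642, -0.0298, 0.3348]
eef_rot: [[0.771, 0.636, -0.023], [0.636, -0.771, -0.024], [-0.033, 0.004, -0.999]]
force: [-0.5, 0.7, 0.1]
gripper_width: 0.0006
```

```bash
python3 - <<'E'
from w import *
a=grab('wrist','w4');b=grab('side','si4');c=grab('scene','sc4')
s=state();print(s['clock'],s['eef_pos'],s['force'])
cv2.imwrite('pics/w4v.png',np.hstack([cv2.resize(a[0],(400,300)),cv2.resize(b[0][100:292,128:384],(400,300))])[:,:,::-1])
for x,y in((('si0'),('si4')),('sc0','sc4')):
    f=np.load(f'pics/{x}.npz');g=np.load(f'pics/{y}.npz')
    for t,(X,Y) in dict(jar=(.613,.293),beaker=(.535,-.195)).items():
        for h in(f,g):
            P=pts(h['d'],h['K'],h['E']);m=(h['d']>0)&(P[...,2]>.06)&(P[...,2]<.12)&(np.hypot(P[...,0]-X,P[...,1]-Y)<.055);print(x,t,m.sum(),P[m].mean(0).round(4) if m.any() else None)
g=np.load('pics/si4.npz');P=pts(g['d'],g['K'],g['E']);q=P[...,:2]-o;bx=q@ex
m=(abs(q@ey)<.1)&(P[...,2]>.114)&(P[...,2]<.128)&(abs(bx)<.2);print('lip x',m.sum(),np.median(bx[m]))
E
```

```text
11.225 [ 0.4642736  -0.02986072  0.33430716] [ 0.95953321 -0.46817811  0.37193294]
si0 jar 972 [0.6077 0.2986 0.0814]
si0 jar 968 [0.6076 0.2985 0.0816]
si0 beaker 704 [ 0.538  -0.1927  0.0815]
si0 beaker 705 [ 0.5378 -0.193   0.0815]
sc0 jar 444 [0.6181 0.2882 0.081 ]
sc0 jar 440 [0.6181 0.2882 0.081 ]
sc0 beaker 576 [ 0.538  -0.1931  0.0822]
sc0 beaker 569 [ 0.5381 -0.1929  0.0824]
lip x 373 -0.004911344776310545
```

View pics/w4v.png

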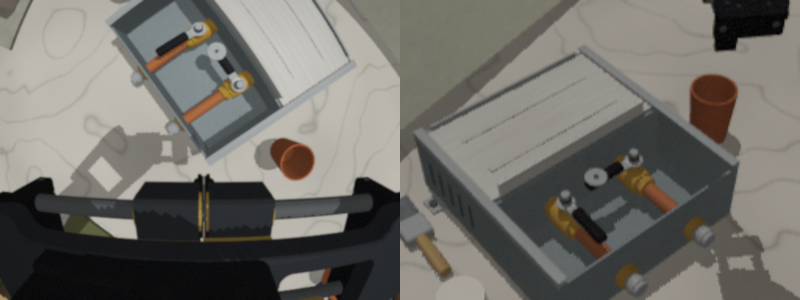

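The tagged handle, disc at (596,177) with its stem at (634,158), now lies across its pipe. The cover is back, and the plain handle, beaker and jar look unmoved. I'll check the angle numerically and hand in if it holds.

```bash
python3 - <<'E'
from w import *
g=np.load('pics/si4.npz');K,E=g['K'],g['E'];c=-E[:3,:3].T@E[:3,3]
def b(u,v,z):
    d=np.array([(u-K[0,2])/K[0,0],(v-K[1,2])/K[1,1],1])@E[:3,:3];q=(c+d*(z-c[2])/d[2])[:2]-o;return np.array([q@ex,q@ey])
D=b(253.4,213.3,.082);T=b(277.8,201.1,.086);v=D-T;print(D,T,np.hypot(*v),np.arctan2(v[1],-v[0]))
f=np.load('pics/si0.npz')['p'].astype(int);d=abs(f-g['p'].astype(int)).max(-1)>40
print('brush-area changed px',d[215:285,110:170].sum())
if np.arctan2(v[1],-v[0])>1.42: print(finish_job())
E
```

```text
[-0.04507647 -0.00596876] [-0.05430037 -0.06726356] 0.06198494252201019 1.7201597585452064
brush-area changed px 0
the job is handed in; nothing more can be done
None
```

The cover is pushed fully back and the tagged handle is shut. The job is handed in at about 11 s of the 51 s allowed, but no verdict is reported, so what follows is from my own checks.

- **Cover:** I pushed it by its lip with closed fingers until it hit its stop, where the force rose to about 22 N. Depth then put the lip about 5 mm in front of the box's origin. The cover starts with its lip about 160–166 mm in front, so this matches fully back.
- **Tagged handle:** It was the one at y = -72 mm. I pushed the side of its grip round until it hit its hard stop, where another 1 mm of movement took the force to about 30 N. I never gripped it.
- **Checks that disagreed:** From one side view with hand-read pixels, the handle angle came out at 1.72 rad against the 1.571 stop. The distance from stem to tag came out at 62 mm against 69. I put both down to pixel error, because the hard stop was felt and the picture shows the handle across its pipe.
- **Everything else:** The jar and beaker measured within 1 mm of where they started, and no pixels changed where the brush lies. The plain handle looked unmoved in the pictures, though I didn't measure it. The arm ended well clear, about 0.33 m up.

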